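Index the soldering turntable

ROBOT

A 6-joint arm with a two-finger parallel gripper is mounted at the origin on the work surface. World frame = base frame: x ahead of the robot, y to its left, z up, the work surface at z = 0. Lengths are in m, angles in rad, forces in N, time in s.
With the tool pointing down it reaches from about 0.325 to 0.9 m from the base axis. Payload 6.1 kg.
Tool frame: the origin (TCP) lies midway between the tips of the shut fingers; the grasp point (between the pads) lies 19 mm behind it; z points along the fingers, y is the line along which they close (so a half turn about z gives the same grasp; the last joint's range is limited). The gripper opens to 85 mm and grips with 20 to 120 N. Pads are 22 mm wide; open, the fingers measure 114 mm over their backs; the gripper's body (76 mm by 85 mm) begins 54 mm behind the grasp point. The pads swing forward as they close: fully open they stand 13 mm farther back than shut.
Start: joints at [-1.272, 0.22, 1.526, -0, 1.395, -0.126], TCP at [0.258, -0.569, 0.231] pointing down, gripper open.
Joint ranges: [-2.98, 2.98], [-0.91, 2.08], [0.09, 2.57], [-1.24, 4.39], [0.2, 2.65], [-2.68, 2.68]. Speed limits (rad/s): [2.57, 2.57, 3.01, 3.14, 3.14, 3.14].

INTERFACE

Orientations are given as [roll, pitch, yaw] about the fixed x, y, z axes, in that order (R = Rz(yaw) Ry(pitch) Rx(roll)).
In Python, from plant import movep, move_l, set_joints, gripper_to, hold, inverse_kinematics, observe, get_image, get_calibration, Unreachable, job_done gives the robot as it stands. Calls block until the motion is done:
- movep(position, orientation): joint-space move of the TCP to a pose.
- move_l(position, feed=0.15, rotation=None, max_force=None): straight line of the TCP; rotation=None keeps the orientation; feed is the mean speed in m/s. With max_force (N) it stops when the force on the tool has changed by that much, and returns True; else False.
- set_joints(angles): joint-space move.
- gripper_to(opening, f_grip=None): finger opening in m; f_grip is the grip in N (None keeps the last); returns when the fingers have stopped.
- hold(seconds).
- inverse_kinematics(position, orientation): joint angles nearest the present ones, or None.
- observe(): the state.
- get_image(name): name is "side" or "top" or "wrist"; returns (picture, depth): 480x640x3 uint8, red, green, blue; 480x640 float32, m along the optical axis (not along the pixel's ray), 0 where there is no reading.
- get_calibration(name): a dict with "intrinsics" (3x3 intrinsics, pixels), "world_from_camera" (4x4, takes a point from camera to world coordinates). Camera axes: x right, y down, z forward; pixel columns grow to the right and rows downward; lengths in m; the calibration is good to about 2 mm. A picture is of the moment at which its call begins: read the wrist's pose just before it. get_calibration takes no time and is no camera call; for the wrist camera it gives the pose at the moment of the call.
A pose or a line that the arm cannot do raises Unreachable and nothing moves.
- job_done(): hands the job in; it is judged then, once.
The state is a dict: "time_s": time; "q": joint angles; "joint_velocities": joint speeds; "joint_torque": joint torques, N m; "eef_pos": TCP position; "tcp_rot": TCP orientation; "ft_force": force on the tool from outside, world axes, zero at the start; "torque": the same for the moment, N m; "opening": finger opening in m; "grasp_force": force on a finger pad.
Only numpy, scipy, OpenCV 4.12 (cv2) and the standard library are available. Lean on these libraries where they do the work, as an engineer would, in place of code of your own. Each camera call takes 0.05 s, during which the arm holds its last target. There are 200 camera calls.

TASK

Lock the soldering turntable for the next seam: take the red-handled index pin from its wooden rest, put it into the hole in the round turntable plate, and turn the plate anticlockwise (seen from above) until the pin can pass into the hidden index hole beneath. Feel for it gently, never forcing the pin; push the pin fully home, with its shoulder down on the plate, and let go. Do not touch the stained-glass round, and leave the flux jar, the solder reel and the green glass offcut where they are.

Things in the scene. Friction and masses are not known exactly. Their poses are not given: they have to be found in the camera images.
- pin: index pin upright in its rest, about 90 g. Origin: centre of the lower tip, z up along it. Round steel shank 10 mm in diameter, z = 0 to 28 mm, the lowest 2 mm tapering to a flat 6 mm across; shoulder disc 26 mm in diameter, z = 28 to 32 mm; red square handle 20 x 20 mm, z = 32 to 78 mm, its faces square to the pin's x and y axes.
- pin_rest: fixed dark wood block 70 x 70 x 36 mm, origin under its centre, with a 14.5 mm hole through its middle that the pin's shank stands in loosely (shoulder on the block's top).
- housing: yellow and grey turntable housing fixed to the bench, 200 x 200 mm, 46 mm high, origin under its centre. Hidden inside, its top face 14 mm below the turntable plate's top face, lies a smooth steel index plate, 8 mm thick, with one 12.5 mm hole through it, 58 mm from the spin axis, open below. The index plate cannot turn.
- axis (a point): point on the turntable's vertical spin axis, at the height of the aluminium plate's top face (50 mm above the bench). The hidden index plate is sprung: pressed down it starts to give at about 1 N and yields 1 mm per N, to a hard stop 6 mm down. When a pin pressed on it and slid round meets its hole, the plate springs up round the pin and stops it from going further.
- eye (a point): centre of the mouth of the 12.5 mm through hole (thin red ring) in the turntable plate, 58 mm from the axis, z up. The plate is a 150 mm aluminium disc 12 mm thick that spins with light friction (1 N at the hole). The index hole lies 30 to 100 degrees anticlockwise of where the eye starts; nothing shows where. Fully home the pin's tip is 28 mm below the eye, its shoulder on the plate.
- glass_round: stained-glass flower roundel, 77 mm diameter, 5 mm thick, fixed at the middle of the turntable plate's top and turning with it; origin at the centre of its underside. Fragile: not to be touched.
- flux_jar: bystander: amber jar, 52 mm diameter, 60 mm high, origin under its centre.
- solder_reel: bystander: metal solder reel standing on its flange, 60 mm diameter, 40 mm high, origin under its centre.
- offcut: bystander: piece of green glass, 60 x 45 x 8 mm, lying flat, origin under its centre.
Things that resemble listed ones, but are neither listed nor needed, are in the scene too. What is meant by the pin is not turquoise, and is the larger of those in its own colour.

How it is judged:
On the way, in this order (a step that is already met when the one before it is completed fails the run):
1. the pin's foot is in the hole of the turntable plate, at least 7 mm deep (z of pin in the frame of eye below -0.007 m and horizontal distance between pin and eye below 0.004 m), for 0.1 s.
2. the plate has been turned and the pin has passed through into the index hole (tip at least 24 mm below the plate's top) (z of pin in the frame of eye below -0.024 m and horizontal distance between pin and eye below 0.004 m), for 0.1 s.
At the end, for the whole second after the job is handed in: the pin is through the turntable plate and the index plate, upright within 4.5 degrees, its shoulder within 2.5 mm of the plate's top, its tip within 4 mm sideways of the hole's centre, at rest and released (z of pin in the frame of eye below -0.0255 m and horizontal distance between pin and eye below 0.004 m and angle between pin's own z axis and vertical below 0.08 rad and linear speed of pin below 0.02 m/s and contact force between the fingers and pin below 0.1 N); the robot touches nothing.
It fails at once if the pin was forced: more than 30 N between the pin and the turntable (plate, index plate or housing) (contact force between pin and housing above 30 N).
It fails at once if the stained-glass round was touched with more than 1 N (contact force between anything else and glass_round above 1 N).
It fails at once if the flux jar was moved more than 30 mm (distance of flux_jar from where it was at the start of the episode above 0.03 m).
It fails at once if the solder reel was moved more than 30 mm (distance of solder_reel from where it was at the start of the episode above 0.03 m).
It fails at once if the glass offcut was moved more than 30 mm (distance of offcut from where it was at the start of the episode above 0.03 m).
It also fails if it takes over 56 s, if anything falls off the work surface, if the arm or the gripper's body presses on something with over 40 N, if the wrist force passes 120 N, or if a joint passes its speed limit or range.

## Working session

There is one attempt and no reset: what is moved stays moved. The work goes in short steps, each a Python script; the robot and the scene stay as the last script left them, time stands still between calls to the robot, and variables do not carry over. Pictures are saved under pics/ and viewed, at most 10 in all, crops included, and the job is handed in when it is done.

```bash
mkdir -p pics; ls; python3 - <<'E'
from plant import *
import cv2,numpy as np
for n in ("top","side"):
    im,d=get_image(n); cv2.imwrite(f"pics/{n}0.png",im[:,:,::-1]); np.save(f"pics/{n}0.npy",d)
    c=get_calibration(n); print(n,np.round(c["intrinsics"],1).tolist(),np.round(c["world_from_camera"],3).tolist())
o=observe(); print(o["time_s"],o["tcp_rot"],o["ft_force"])
E
```

```text
pics
top [[513.7, 0.0, 322.0], [0.0, 513.7, 240.5], [0.0, 0.0, 1.0]] [[0.016, -0.987, 0.161, 0.422], [-1.0, -0.016, -0.001, 0.005], [0.003, -0.161, -0.987, 1.068], [0.0, 0.0, 0.0, 1.0]]
side [[458.0, 0.0, 318.4], [0.0, 458.0, 244.4], [0.0, 0.0, 1.0]] [[0.982, -0.128, 0.137, 0.477], [-0.188, -0.698, 0.691, -0.6], [0.007, -0.704, -0.71, 0.688], [0.0, 0.0, 0.0, 1.0]]
0.1 [-3.13981007e+00 -2.10903105e-04  4.24827826e-01] [ 0.12449488  0.08959756 -0.06978344]
```

View pics/top0.png

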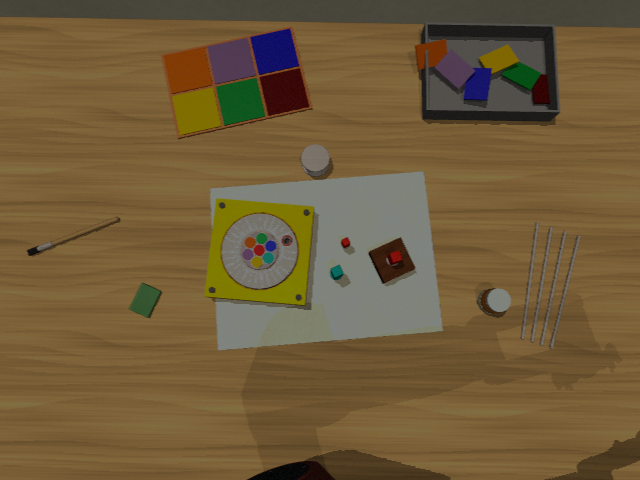

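View pics/side0.png

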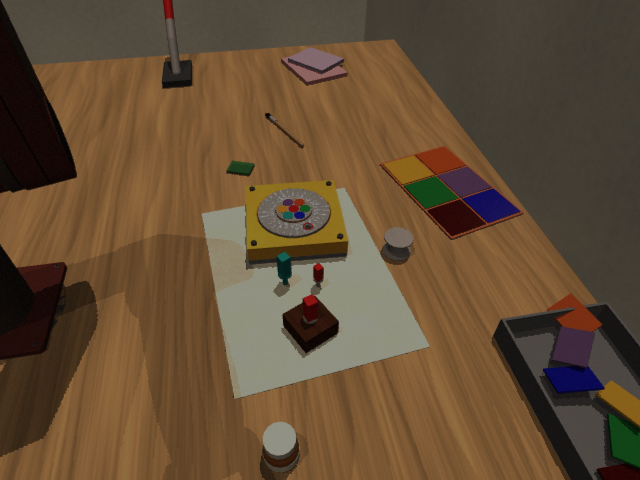

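The top view shows the turntable at about (260,251) with the eye at (287,240), and the pin in its rest at about (396,258). The small red decoy is at (346,242) and the turquoise one at (337,272). I'll get coarse positions and then take a closer wrist view.

```bash
cat > h.py <<'E'
from plant import *
import cv2,numpy as np
def ray(c,uv,z):
    K,T=np.array(c["intrinsics"]),np.array(c["world_from_camera"])
    d=T[:3,:3]@np.linalg.inv(K)@np.array([uv[0],uv[1],1.]); o=T[:3,3]
    return o+d*(z-o[2])/d[2]
def proj(c,p):
    K,T=np.array(c["intrinsics"]),np.array(c["world_from_camera"])
    v=K@(T[:3,:3].T@(np.array(p)-T[:3,3])); return v[:2]/v[2]
def red(im):
    hs=cv2.cvtColor(im,cv2.COLOR_RGB2HSV)
    return (((hs[...,0]<6)|(hs[...,0]>174))&(hs[...,1]>170)&(hs[...,2]>70)).astype(np.uint8)
def snap(n,name):
    c=get_calibration(n); im,d=get_image(n); cv2.imwrite(f"pics/{name}.png",im[:,:,::-1]); return c,im,d
E
python3 - <<'E'
from h import *
c=get_calibration("top")
print("pin",ray(c,(397,257),.11),"eye",ray(c,(287,240),.05),"axis",ray(c,(260,251),.05))
w=get_calibration("wrist"); o=observe(); T=w["world_from_camera"]
print(np.round(w["intrinsics"],1).tolist(),np.round(T,3).tolist())
p=ray(c,(397,257),.11);e=ray(c,(287,240),.05);m=(p+e)/2
for y in (-1.57,-.785,0,.43,.785,1.57,2.3,3.14):
    print(y,[None if (q:=inverse_kinematics([m[0],m[1],z],[np.pi,0,y])) is None else np.round(q,2).tolist() for z in (.33,)])
E
```

```text
pin [ 0.54922114 -0.13764458  0.11      ] eye [0.58792521 0.0741961  0.05      ] axis [0.56472736 0.12760028 0.05      ]
[[388.2, 0.0, 314.5], [0.0, 388.2, 238.9], [0.0, 0.0, 1.0]] [[0.411, -0.862, -0.297, 0.333], [-0.912, -0.389, -0.132, -0.535], [-0.002, 0.325, -0.946, 0.373], [0.0, 0.0, 0.0, 1.0]]
-1.57 [None]
-0.785 [[-0.19, 0.04, 1.54, -0.0, 1.56, 2.16]]
0 [[-0.19, 0.04, 1.54, -0.0, 1.56, 1.38]]
0.43 [[-0.19, 0.04, 1.54, -0.0, 1.56, 0.95]]
0.785 [[-0.19, 0.04, 1.54, -0.0, 1.56, 0.59]]
1.57 [[-0.19, 0.04, 1.54, 0.0, 1.56, -0.19]]
2.3 [[-0.19, 0.04, 1.54, 0.0, 1.56, -0.92]]
3.14 [[-0.19, 0.04, 1.54, 0.0, 1.56, -1.76]]
```

```bash
python3 - <<'E'
from h import *
def stats(c,im,guess,z,r=60):
    m=red(im); n,l,s,ce=cv2.connectedComponentsWithStats(m)
    g=proj(c,guess)
    for i in range(1,n):
        if s[i,4]>40: print(" red",s[i].tolist(),np.round(ce[i],1).tolist(),np.round(ray(c,ce[i],z),4).tolist())
    print(" guess px",g)
movep([.588,.074,.22],[np.pi,0,1.9]); hold(.3)
c,im,d=snap("wrist","w_eye"); stats(c,im,[.588,.074,.05],.05)
movep([.549,-.138,.24],[np.pi,0,1.9]); hold(.3)
c2,im2,d2=snap("wrist","w_pin"); stats(c2,im2,[.549,-.138,.114],.114)
np.savez("pics/v.npz",c=c["world_from_camera"],c2=c2["world_from_camera"],K=c["intrinsics"],d=d,d2=d2)
print(observe()["time_s"])
cv2.imwrite("pics/w_both.png",np.hstack([cv2.resize(x,(400,300),interpolation=cv2.INTER_AREA)[:,:,::-1] for x in (im,im2)]))
E
```

```text
red [298, 126, 28, 28, 618] [311.8, 139.4] [0.5657, 0.1284, 0.05]
 red [303, 199, 25, 24, 109] [315.3, 210.5] [0.5868, 0.0749, 0.05]
 red [621, 271, 19, 32, 258] [632.4, 287.5] [0.8765, 0.0988, 0.05]
 red [265, 325, 15, 13, 179] [272.2, 330.7] [0.5859, -0.0467, 0.05]
 red [193, 386, 28, 48, 855] [206.3, 412.8] [0.5506, -0.1592, 0.05]
 guess px [316.32664213 212.00581392]
 red [389, 107, 17, 18, 259] [396.9, 115.3] [0.574, -0.0459, 0.114]
 red [309, 210, 24, 24, 555] [320.5, 221.3] [0.5503, -0.1308, 0.114]
 guess px [315.62007143 229.78507157]
4.2333
```

View pics/w_eye.png

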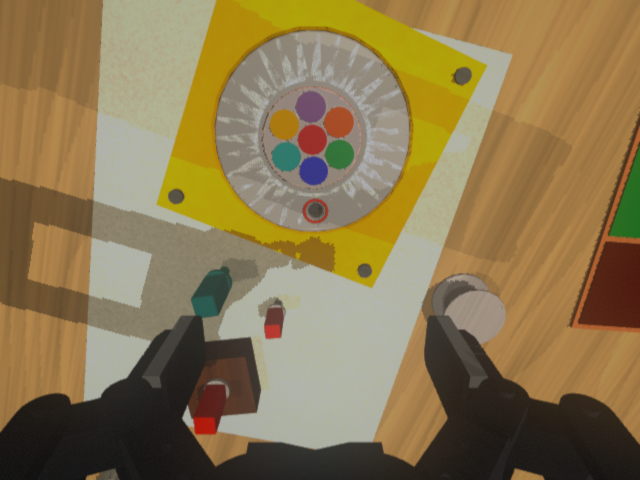

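View pics/w_pin.png

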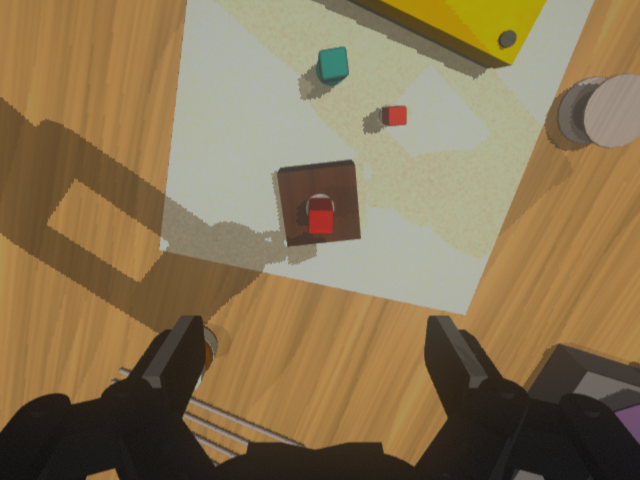

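The eye ring is at (315,210) in the wrist view, and the top of the pin handle is at about (321,222). The pin top is at z = 36 - 28 + 78 = 86 mm, so I'll refine with that.

```bash
python3 - <<'E'
from h import *
v=np.load("pics/v.npz"); c=dict(intrinsics=v["K"],world_from_camera=v["c"]); c2=dict(intrinsics=v["K"],world_from_camera=v["c2"])
im=cv2.imread("pics/w_eye.png")[:,:,::-1].copy(); im2=cv2.imread("pics/w_pin.png")[:,:,::-1].copy()
m=red(im); m[:190]=0;m[240:]=0
cs,_=cv2.findContours(m,cv2.RETR_EXTERNAL,cv2.CHAIN_APPROX_NONE); k=max(cs,key=len); e=cv2.fitEllipse(k); print("ring",e,ray(c,e[0],.05))
hs=cv2.cvtColor(im,cv2.COLOR_RGB2HSV); m=((hs[...,1]<75)).astype(np.uint8)
# plate edge
y=((hs[...,0]>18)&(hs[...,0]<32)&(hs[...,1]>200)).astype(np.uint8)
inv=1-cv2.morphologyEx(y,cv2.MORPH_CLOSE,np.ones((3,3)))
n,l,s,ce=cv2.connectedComponentsWithStats(inv,connectivity=4); i=l[60,310]; print("plate",s[i],ce[i])
cs,_=cv2.findContours((l==i).astype(np.uint8),cv2.RETR_EXTERNAL,cv2.CHAIN_APPROX_NONE); e=cv2.fitEllipse(max(cs,key=len)); print(e,ray(c,e[0],.05),ray(c,(311.8,139.4),.055))
print("depth ring nbhd",v["d"][200:222,330].mean(), "pin top depth",v["d2"][223,321])
T=v["c2"]; d=v["d2"][223,321]; print("pt",T@np.r_[np.linalg.inv(v["K"])@[321,223,1]*d,1])
T=v["c"]; d=v["d"][210,335]; print("pt",T@np.r_[np.linalg.inv(v["K"])@[335,210,1]*d,1])
r=im2[...,0].astype(int); print(im2[196:238:3,321].tolist())
for t in (140,180,200):
    m=((r>t)&(im2[...,1]<60)).astype(np.uint8); m[:180]=0
    cs,_=cv2.findContours(m,cv2.RETR_EXTERNAL,cv2.CHAIN_APPROX_NONE)
    k=max(cs,key=len); R=cv2.minAreaRect(k); b=np.array([ray(c2,p,.086)[:2] for p in cv2.boxPoints(R)])
    print(t,R,b.mean(0),[(np.linalg.norm(q).round(4),np.degrees(np.arctan2(q[1],q[0])).round(1)) for q in np.roll(b,-1,0)-b])
# block top
E
```

```text
ring ((315.0960388183594, 210.66322326660156), (22.36271095275879, 23.736717224121094), 86.92952728271484) [0.58666043 0.07476121 0.05      ]
plate [  214    30   197   202 30577] [312.68603853 130.44840893]
((312.10186767578125, 130.31857299804688), (195.16490173339844, 201.7880096435547), 177.9124755859375) [0.56373137 0.13494862 0.05      ] [0.56560187 0.12877402 0.055     ]
depth ring nbhd 0.30804408 pin top depth 0.30986834
pt [ 0.55425603 -0.1398837   0.08517086  1.        ]
pt [0.60209386 0.08065318 0.05017723 1.        ]
[[149, 136, 123], [94, 50, 44], [95, 48, 42], [95, 48, 42], [95, 49, 42], [153, 46, 38], [168, 48, 39], [168, 47, 37], [167, 47, 39], [165, 47, 37], [165, 47, 38], [168, 49, 40], [168, 49, 41], [88, 63, 49]]
140 ((320.5, 221.5), (21.0, 23.0), 90.0) [ 0.55340336 -0.13868373] [(np.float64(0.0181), np.float64(18.9)), (np.float64(0.0174), np.float64(-70.3)), (np.float64(0.0185), np.float64(-161.1)), (np.float64(0.0174), np.float64(108.6))]Traceback (most recent call last):
  File "<stdin>", line 19, in <module>
ValueError: max() iterable argument is empty
```

```bash
python3 - <<'E'
from h import *
R=[np.pi,0,1.9]
move_l([.5534,-.1387,.14],.2); print("contact",move_l([.5534,-.1387,.052],.1,max_force=8))
g=gripper_to(.0,40); hold(.2); o=observe(); print(o["opening"],o["grasp_force"],o["eef_pos"],o["ft_force"])
move_l([.5534,-.1387,.13],.12)
movep([.5867,.0748,.13],R); move_l([.5867,.0748,.105],.1); hold(.3)
o=observe(); print(o["eef_pos"],o["tcp_rot"],o["ft_force"],o["opening"],o["time_s"])
c,im,d=snap("wrist","w_held"); cv2.imwrite("pics/w_held_c.png",cv2.resize(im[150:450,170:490],(640,600),interpolation=cv2.INTER_CUBIC)[:,:,::-1])
c,im,d=snap("side","s_held"); cv2.imwrite("pics/s_held_c.png",cv2.resize(im[140:260,230:370],(700,600),interpolation=cv2.INTER_CUBIC)[:,:,::-1])
E
```

```text
contact False
0.019661042703291796 40.22268354892731 [ 0.55361029 -0.13877112  0.05226018] [0.30790099 0.56375531 2.8031447 ]
[0.58714145 0.07473407 0.10566141] [3.14055847e+00 3.73303800e-04 1.89996267e+00] [ 0.10287274  0.368858   -0.65584315] 0.019454969636527028 9.0917
```

View pics/w_held_c.png

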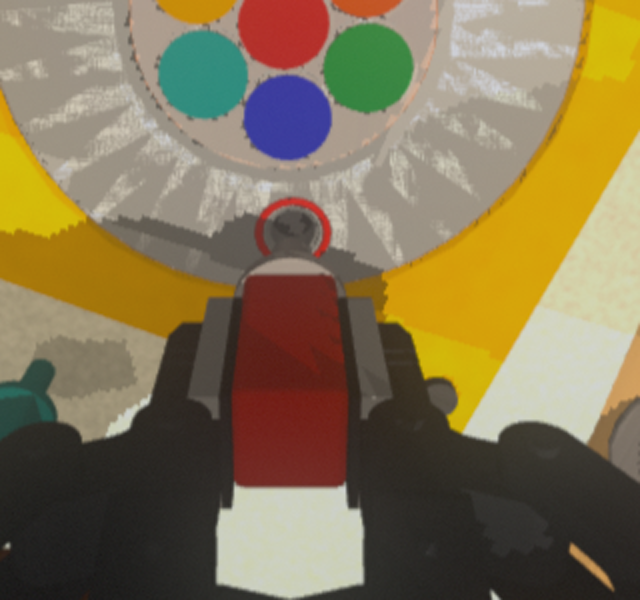

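View pics/s_held_c.png

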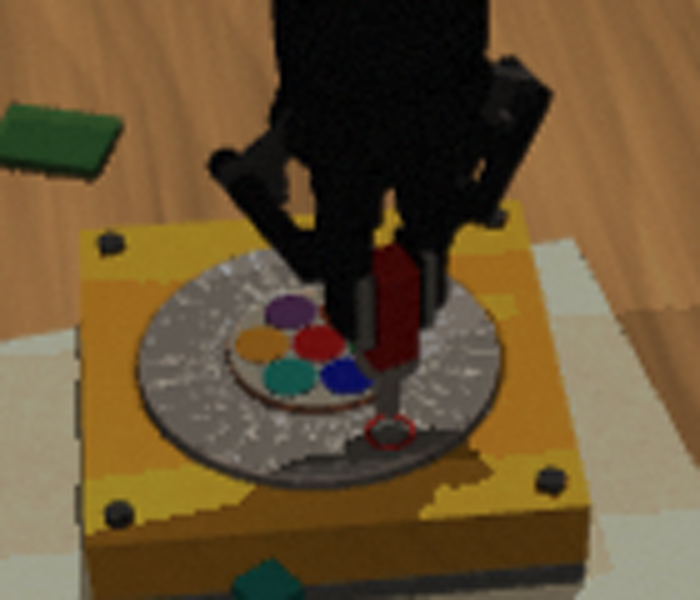

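The pin is held upright with its tip directly over the ring: the wrist crop has the tip at about (293,225) and the ring at (293,232). I'll check the residual by projection, then lower gently.

```bash
python3 - <<'E'
from h import *
c=get_calibration("wrist"); p=observe()["eef_pos"]
im=cv2.imread("pics/w_held.png")[:,:,::-1].copy(); m=red(im); m[:245]=0;m[285:]=0
print("eye px pred",proj(c,[.5867,.0748,.05]),"tip px pred",proj(c,[p[0],p[1],p[2]-.044]))
print("ring seen world", ray(c,(170+293/2,150+231/2),.05), "tip seen world",ray(c,(316.5,261),p[2]-.044))
r=move_l([.5867,.0748,.098],.05); hold(.2); f0=observe()["ft_force"]
r=move_l([.5867,.0748,.082],.02,max_force=3); hold(.1); o=observe(); print(r,o["eef_pos"],o["ft_force"]-f0,o["time_s"])
E
```

```text
eye px pred [316.49811105 266.50199173] tip px pred [317.07334468 275.14579972]
ring seen world [0.58650669 0.07536789 0.05      ] tip seen world [0.58406776 0.08230744 0.06141371]
False [0.58669042 0.07478065 0.08209764] [-0.60351059  0.36145871  0.40781098] 10.7333
```

```bash
python3 - <<'E'
from h import *
f0=observe()["ft_force"]
for z in (.081,.080,.079,.078,.077,.076):
    r=move_l([.5867,.0748,z],.02,max_force=6); hold(.15); o=observe(); print(z,r,np.round(o["eef_pos"],4),np.round(o["ft_force"]-f0,2),o["time_s"])
    if r or (o["ft_force"]-f0)[2]>3.5: break
c,im,d=snap("side","s_in"); cv2.imwrite("pics/s_in_c.png",cv2.resize(im[140:260,230:370],(560,480),interpolation=cv2.INTER_CUBIC)[:,:,::-1])
E
```

```text
0.081 False [0.5867 0.0748 0.081 ] [-0.27 -0.1  -0.82] 11.1333
0.08 False [0.5868 0.0748 0.0802] [ 1.37 -0.67  1.38] 11.5333
0.079 False [0.5869 0.0748 0.0791] [ 1.56 -0.44  0.99] 11.9333
0.078 False [0.5869 0.0748 0.0782] [ 0.79 -0.31  1.85] 12.3333
0.077 False [0.5868 0.0748 0.0771] [ 1.31 -0.69  3.21] 12.7333
0.076 False [0.5868 0.0748 0.0761] [ 2.   -0.56  4.15] 13.1333
```

View pics/s_in_c.png

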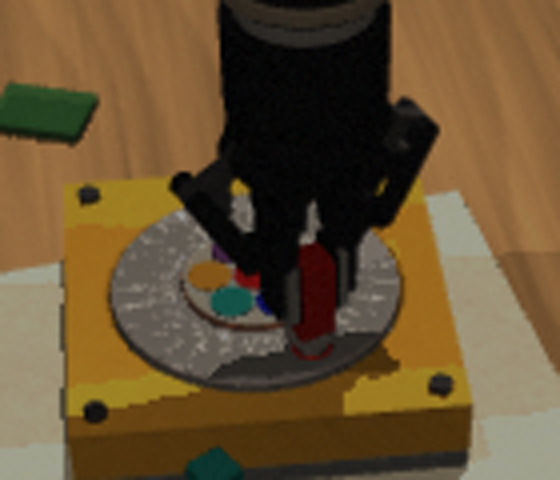

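```bash
cat > arc.py <<'E'
from h import *
A=np.array([.5656,.1288]); r0=.0580; th0=np.arctan2(.0748-A[1],.5867-A[0])
def pose(dth,z):
    t=th0+dth; return [A[0]+r0*np.cos(t),A[1]+r0*np.sin(t),z],[np.pi,0,1.9+dth]
E
python3 - <<'E'
from arc import *
move_l(pose(0,.077)[0],.03); hold(.1)
f0=observe()["ft_force"]; print(f0)
d=0; step=np.radians(2)
while d<np.radians(104):
    d+=step; p,R=pose(d,.077)
    r=move_l(p,.04,rotation=R,max_force=8)
    o=observe(); f=o["ft_force"]-f0; t=th0+d
    ft=f@[-np.sin(t),np.cos(t),0]; fr=f@[np.cos(t),np.sin(t),0]
    print(round(np.degrees(d)),r,"t%.1f r%.1f z%.1f"%(ft,fr,o["ft_force"][2]),round(o["time_s"],1))
    if r or ft<-6 or abs(fr)>10: break
hold(.1); o=observe(); e=o["eef_pos"]; print(e,np.degrees(np.arctan2(e[1]-A[1],e[0]-A[0])-th0),o["ft_force"],o["tcp_rot"],o["opening"])
E
```

```text
[0.53210423 0.29732063 2.8648047 ]
2 False t-1.1 r0.2 z3.5 13.8
4 False t-3.5 r0.7 z2.7 14.0
6 False t-3.6 r-0.8 z2.5 14.3
8 False t-3.2 r-0.3 z2.7 14.5
10 False t-2.9 r-0.3 z2.8 14.8
12 False t-3.2 r0.2 z2.1 15.0
14 False t-2.6 r-0.1 z3.4 15.3
16 False t-2.9 r0.0 z3.4 15.5
18 False t-4.1 r0.3 z3.2 15.8
20 False t-3.5 r-0.1 z3.2 16.0
22 False t-2.7 r0.8 z2.8 16.3
24 False t-2.8 r0.5 z3.0 16.5
26 False t-3.2 r-0.4 z3.7 16.8
28 False t-2.4 r-0.2 z3.2 17.0
30 False t-2.9 r-0.0 z2.1 17.3
32 False t-2.2 r-0.1 z3.0 17.5
34 False t-2.4 r-0.7 z3.0 17.8
36 False t-2.4 r0.5 z3.8 18.0
38 False t-3.8 r0.4 z2.5 18.3
40 False t-2.9 r-0.6 z3.0 18.5
42 False t-3.0 r0.4 z3.8 18.8
44 False t-3.1 r0.6 z2.7 19.0
46 False t-3.1 r0.1 z2.9 19.3
48 False t-2.2 r-0.4 z2.3 19.5
50 False t0.9 r1.4 z0.8 19.8
52 False t-0.5 r-0.2 z-0.9 20.0
54 False t-2.1 r0.5 z-1.1 20.3
56 False t-5.9 r1.1 z-0.7 20.5
58 False t-11.5 r0.4 z-0.0 20.8
[0.62175736 0.11506321 0.07636011] 54.91203073351205 [ -1.39458854 -10.08538137   0.75465691] [-3.13650140e+00 -1.36008851e-03  2.91102505e+00] 0.019442569165993188
```

Caught: z force dropped at 50°, and the tangential force rose from about 54°. I'll back off to the middle, about 52°, and push home gently.

```bash
python3 - <<'E'
from arc import *
p,R=pose(np.radians(52),.077); move_l(p,.03,rotation=R); hold(.15)
o=observe(); f0=o["ft_force"]; print(np.round(f0,2))
for z in (.073,.069,.0665,.0655,.0645,.0635):
    p[2]=z; r=move_l(p,.03,max_force=6); hold(.15); o=observe(); f=o["ft_force"]; print(z,r,np.round(o["eef_pos"],4),np.round(f,2),o["time_s"])
    if r or f[2]>5: break
E
```

```text
[-0.83 -0.69 -0.43]
0.073 False [0.6211 0.1122 0.0729] [-0.14 -0.17 -0.69] 21.8167
0.069 False [0.6212 0.1122 0.069 ] [-0.43 -0.03 -0.71] 22.25
0.0665 False [0.6211 0.1122 0.0664] [ 0.18 -0.23 -1.39] 22.65
0.0655 False [0.6213 0.1123 0.0663] [-3.05 -0.01  6.33] 23.05
```

```bash
python3 - <<'E'
from arc import *
p,R=pose(np.radians(52),.0663); move_l(p,.03); hold(.1); gripper_to(.05); hold(.2)
p[2]=.16; print(move_l(p,.1,max_force=8)); p[2]=.2;move_l(p,.1); hold(.3)
o=observe(); print(o["ft_force"],o["opening"],o["time_s"],proj(get_calibration("wrist"),[p[0],p[1],.1]))
c,im,d=snap("wrist","w_end"); cv2.imwrite("pics/w_end_c.png",im[:,:,::-1])
m=red(im); print(red(im).sum(), d[200:260:5,316])
c,im,d=snap("side","s_end"); cv2.imwrite("pics/s_end_c.png",cv2.resize(im[140:260,230:370],(700,600),interpolation=cv2.INTER_CUBIC)[:,:,::-1])
E
```

```text
False
[-0.44587494 -0.38176197  0.06283956] 0.05034227990382613 25.9333 [315.76586479 242.47086896]
1281 [0.2981352  0.29678994 0.2931624  0.2810814  0.2693702  0.2560154
 0.2539658  0.25513768 0.25547755 0.25700122 0.2592135  0.31641915]
```

View pics/s_end_c.png

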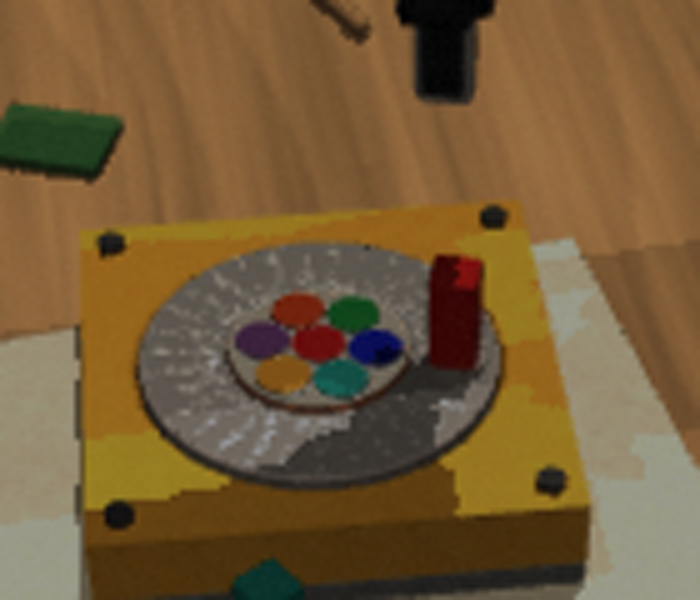

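View pics/w_end_c.png

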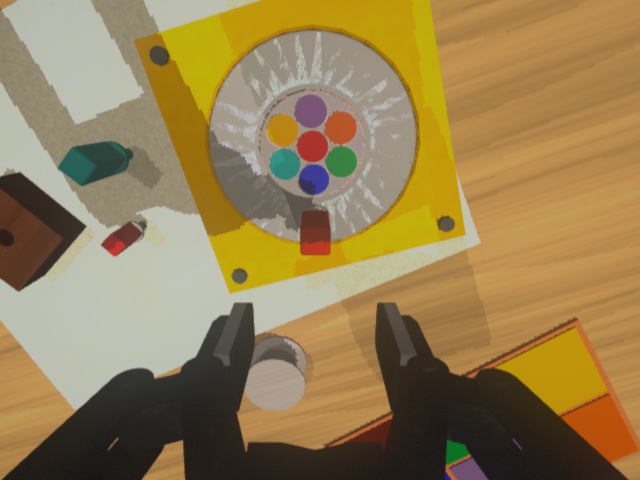

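The pin is upright and seated at about (315,232), and the gripper is clear of it. I'll do one height check and then hand in.

```bash
python3 - <<'E'
from h import *
c=get_calibration("wrist"); im,d=get_image("wrist"); K,T=c["intrinsics"],np.array(c["world_from_camera"])
z=[(T@np.r_[np.linalg.inv(K)@[u,v,1]*d[v,u],1])[2] for u in (309,315,322) for v in (245,249)]; print(np.round(z,4))
if np.mean(z)<.1035: print(job_done())
E
```

```text
[0.0996 0.1008 0.1002 0.1003 0.1001 0.0997]
the job is handed in; nothing more can be done
None
```

The pin is fully home in the index hole, found about 52° anticlockwise of where the eye started. Its top measured 100 mm above the bench, as expected with the shoulder on the plate. I released it and handed the job in at about 26 s.

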